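# Seat the X-ray marker post and hold the viewing mirror on it

## Task

Stand the tall marker post, steel head up, fully down in the round pocket of the aluminium block and let go of it. Then take the small sprung mirror by the white grip bar on its top and turn it until the little camera on the same base sees the post's steel head in the mirror, well centred in its view, and finish while still holding the mirror steadily at that angle, as it springs back if released. Keep the fingers off the mirror glass and leave the short post, mouse, tape roll and pill jar where they are.

Things in the scene. Friction and masses are not known exactly. Their poses are not given: they have to be found in the camera images.
- marker: Tall marker post, loose, about 160 g: grey plastic foot disc 44 mm diameter, 12 mm thick; aluminium stem 12 mm diameter; steel drum head 25 mm diameter, spanning 60 to 84 mm above the underside. Origin: centre of the foot's underside, z up the stem. Starts standing on the table, head up; grip it by the head. The short post looks alike but is only 56 mm tall.
- marker_head (a point): Centre of the tall post's steel drum head, 72 mm above the post's underside.
- block: Fixed aluminium block 90 x 90 x 20 mm with one round pocket in the middle of its top: 47 mm diameter, 8 mm deep, so a seated post's underside is 12 mm above the table and its head centre 84 mm. Origin: centre of the underside, z up.
- block_hole0 (a point): Centre of the pocket's mouth, on the block's top face (20 mm above the table).
- viewer: Fixed viewer: grey base plate 90 mm (x) by 270 mm (y from -235 to +35 mm), 12 mm thick, with a white camera at its -y end (top 106 mm above the table) and the swivelling mirror near its +y end. Origin: on the table, below the mirror's vertical turning axis; z up. The camera looks along +y at the mirror.
- lens (a point): Centre of the camera's front lens, 145 mm from the mirror axis along the viewer's -y, 84 mm above the table. It looks straight at the mirror axis.
- mirror (a joint): Turn of the mirror on its vertical axis, rad: 0 at its rest stop, growing clockwise seen from above, up to 1.15. At 0 the reflecting face's normal points 100 degrees clockwise from the viewer's +x. A spring (0.1 N m per rad, 0.025 N m at rest) returns it to 0 when released. The mirror in its grey frame is 64 mm wide, 68 mm tall, its centre 84 mm above the table.
- mirror_grip (a point): White plastic grip bar on top of the mirror, turning with it: 10 mm thick (its x, which is the mirror's normal), 34 mm long (its y), 30 mm tall, spanning 126 to 156 mm above the table. Origin: the bar's centre, 141 mm above the table, 4 mm behind the mirror's axis. Pinch it across its thickness from above.
- mirror_glass (a point): The mirror glass, 56 x 56 mm, 4 mm thick, facing its own +x. Origin: centre of its reflecting face, on the turning axis. Not to be touched by the fingers.
- sight_line (a point): The camera's line of sight after reflection: origin on the mirror axis 84 mm above the table, its x axis runs from there along the reflected central ray (it turns twice as fast as the mirror). The camera sees centred whatever lies on this x axis. Nothing physical.
- short_marker: Short marker post, loose, 56 mm tall, same 44 mm foot and 25 mm drum head (head spanning 32 to 56 mm). A bystander: leave it. Origin: centre of its underside.
- mouse: Dark grey computer mouse 100 x 60 x 32 mm, loose bystander. Origin: centre of its underside.
- tape: Roll of blue bandage tape lying flat, 72 mm diameter, 25 mm tall, loose bystander. Origin: centre of its underside.
- pills: White pill jar 48 mm diameter, 75 mm tall, loose bystander. Origin: centre of its underside.

How it is judged:
By the outcome, as a careful person would: the job done as asked, in the order asked, and still so for the second after the job is handed in, while the arm keeps its last pose, push and grip.
It also fails if it takes over 54 s, if anything falls off the work surface, if the arm or the gripper's body presses on something with over 40 N, if the wrist force passes 120 N, or if a joint passes its speed limit or range.

## Robot

A 6-joint arm with a two-finger parallel gripper is mounted at the origin on the work surface. World frame = base frame: x ahead of the robot, y to its left, z up, the work surface at z = 0. Lengths are in m, angles in rad, forces in N, time in s.
With the tool pointing down it reaches from about 0.275 to 0.75 m from the base axis. Payload 10.2 kg.
Tool frame: the origin (TCP) lies midway between the tips of the shut fingers; the grasp point (between the pads) lies 19 mm behind it (env.hold_point_z is the distance from the TCP to the grasp point, in m); z points along the fingers, y is the line along which they close (so a half turn about z gives the same grasp; the last joint's range is limited). The gripper opens to 85 mm and grips with 20 to 120 N. Pads are 22 mm wide; open, the fingers measure 114 mm over their backs; the gripper's body (76 mm by 85 mm) begins 54 mm behind the grasp point. The pads swing forward as they close: fully open they stand 13 mm farther back than shut.
Start: joints at [0.971, 0.313, 1.498, -0, 1.331, -0.223], TCP at [0.193, 0.488, 0.231] pointing down, gripper open.
Joint ranges: [-2.94, 2.94], [-0.97, 2.17], [0.19, 2.56], [-1.23, 4.37], [0.02, 3.11], [-2.88, 2.88]. Speed limits (rad/s): [2.39, 2.39, 3.01, 3.14, 3.14, 3.14].

## Interface

Orientations are given as a unit quaternion [x, y, z, w].
In Python, from bench import env gives the robot as it stands. Calls block until the motion is done:
- env.reach(position, orientation): joint-space move of the TCP to a pose.
- env.movel(position, velocity=0.15, frame=None, guard=None): straight line of the TCP; frame=None keeps the orientation; velocity is the mean speed in m/s. With guard (N) it stops when the force on the tool has changed by that much, and returns True; else False.
- env.set_joints(angles): joint-space move.
- env.release() and env.close_gripper(effort=None): open the fingers fully, or close them until they stop; effort is the grip in N (None keeps the last).
- env.hold(seconds).
- env.ik(position, orientation): joint angles nearest the present ones, or None.
- env.sense(): the state.
- env.grab_frame(name): name is "scene" or "top" or "wrist"; returns a dict with "frame" (400x640x3 uint8, red, green, blue), "mtx" (3x3 intrinsics, pixels), "view" (4x4, takes a point from world to camera coordinates). Camera axes: x right, y down, z forward; pixel columns grow to the right and rows downward; lengths in m; the calibration is good to about 2 mm. A picture is of the moment at which its call begins. There is no depth.
A pose or a line that the arm cannot do raises env.MotionError and nothing moves.
- env.hand_in(): hands the job in; it is judged then, once.
The state is a dict: "clock": time; "joints": joint angles; "qvel": joint speeds; "joint_efforts": joint torques, N m; "position": TCP position; "ee_rot": TCP orientation; "contact_force": force on the tool from outside, world axes, zero at the start; "ft_torque": the same for the moment, N m; "finger_gap": opening from 0.0 (shut) to 1.0 (fully open); "gripper_force": force on a finger pad.
Only numpy, scipy, OpenCV 4.12 (cv2) and the standard library are available. Lean on these libraries where they do the work, as an engineer would, in place of code of your own. Each camera call takes 0.05 s, during which the arm holds its last target. There are 200 camera calls.

## Working session

There is one attempt and no reset: what is moved stays moved. The work goes in short steps, each a Python script; the robot and the scene stay as the last script left them, time stands still between calls to the robot, and variables do not carry over. Pictures are saved under pics/ and viewed, at most 11 in all, crops included, and the job is handed in when it is done.

```bash
mkdir -p pics
cat > h.py <<'E'
import numpy as np, cv2
from bench import env
def snap(n,f):
    d=env.grab_frame(n); cv2.imwrite(f'pics/{f}.png',d['frame'][:,:,::-1]); np.savez(f'pics/{f}.npz',**{k:np.array(d[k]) for k in('frame','mtx','view')}); return d
def load(f): return np.load(f'pics/{f}.npz')
def ray(d,u,v):
    R=d['view'][:3,:3];t=d['view'][:3,3]; c=-R.T@t
    r=R.T@np.linalg.inv(d['mtx'])@np.array([u,v,1.]); return c,r/np.linalg.norm(r)
def plane(d,u,v,z):
    c,r=ray(d,u,v); return c+r*(z-c[2])/r[2]
def proj(d,p):
    q=d['mtx']@(d['view'][:3,:3]@np.array(p)+d['view'][:3,3]); return q[:2]/q[2]
def tri(*rs):
    A=np.zeros((3,3));b=np.zeros(3)
    for c,r in rs:
        P=np.eye(3)-np.outer(r,r);A+=P;b+=P@c
    return np.linalg.solve(A,b)
E
python3 - <<'E'
from h import *
for n in('scene','top','wrist'):
    d=snap(n,n+'0'); print(n,-d['view'][:3,:3].T@d['view'][:3,3],d['view'][2,:3],d['mtx'][0,0])
E
```

```text
scene [ 1.03505129 -0.39339708  1.036915  ] [-0.41741153  0.31369255 -0.85285673] 512.8624170228686
top [ 0.42470961 -0.04741885  1.18837232] [ 0.14020943  0.00921234 -0.99007901] 494.11244595731984
wrist [0.13195782 0.5122492  0.37396733] [ 0.24376546 -0.09857575 -0.9648115 ] 354.5890548401174
```

View pics/top0.png

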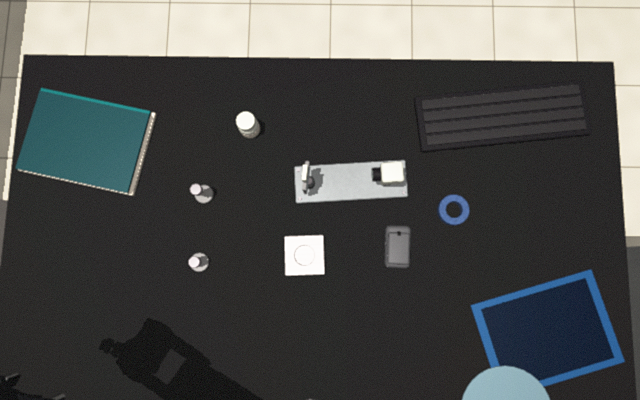

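View pics/scene0.png

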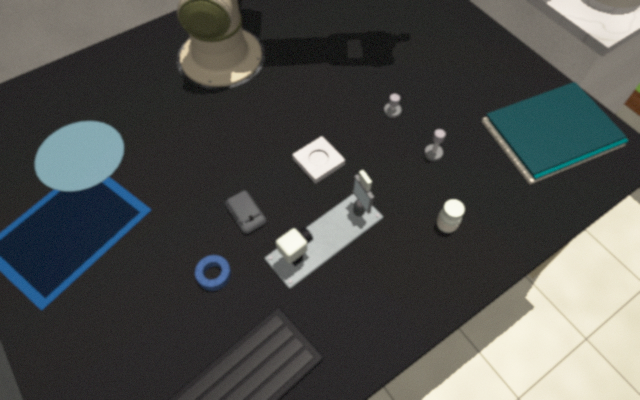

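Top view: tall post at (201,190), short one at (197,261), block at (304,255), viewer plate (295–407,160–202) with the mirror at (308,178). Scene view: tall post head at (438,134), short at (394,100), block at (319,158), grip bar at (363,180). Next, enlarged crops.

Run:
```python
from h import *
t=cv2.imread('pics/top0.png')[140:285,180:420]; s=cv2.imread('pics/scene0.png')[85:295,250:480]
a=cv2.resize(t,None,fx=3.3,fy=3.3,interpolation=cv2.INTER_CUBIC); cv2.imwrite('pics/c1.png',a)
a=cv2.resize(s,None,fx=2.8,fy=2.8,interpolation=cv2.INTER_CUBIC); cv2.imwrite('pics/c2.png',a)
```

```text
(no output)
```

View pics/c1.png

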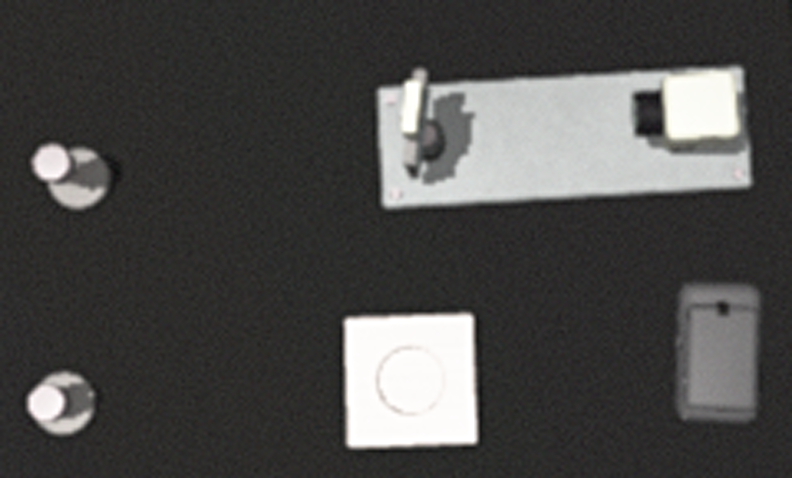

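View pics/c2.png

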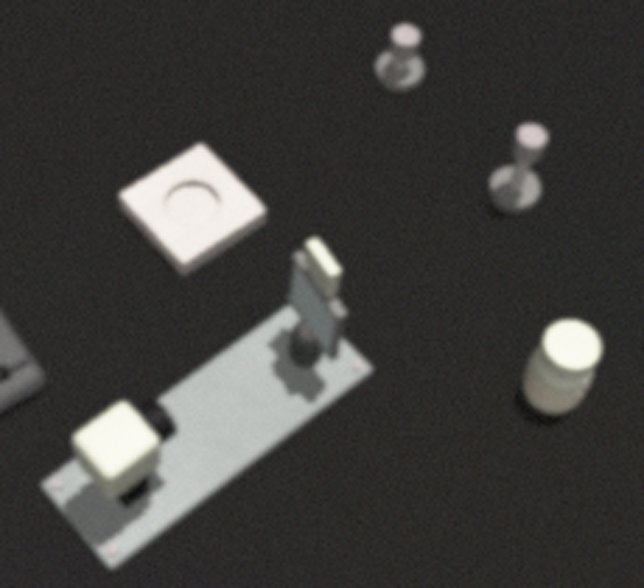

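View pics/wrist0.png

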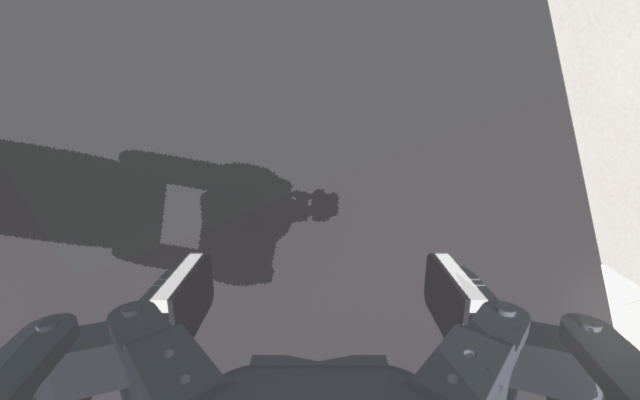

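The crops show: tall post head top at c1 (51,162) and c2 (532,137); pocket at c1 (410,380) and c2 (192,203); plate corners at c1 (378,88), (384,207), (751,186), (743,68). The grip bar is at c1 (412,105) and c2 (323,262). The wrist picture shows only empty table and the arm's shadow. I'll get rough positions now, then refine them with the wrist camera.

Run:
```python
from h import *
T=load('top0');S=load('scene0')
t=lambda x,y:ray(T,180+x/3.3-.35,140+y/3.3-.35)
s=lambda x,y:ray(S,250+x/2.8-.32,85+y/2.8-.32)
P=lambda x,y,z:plane(T,180+x/3.3-.35,140+y/3.3-.35,z)
print('tall head top',tri(t(51,162),s(532,137)),'foot',P(78,178,.012))
print('short',tri(t(46,402),s(406,35)))
print('pocket',tri(t(410,380),s(192,203)))
print('grip top',tri(t(412,105),s(323,262)))
print('pills', plane(S,250+570/2.8,85+345/2.8,.075))
for c in((378,88),(384,207),(751,186),(743,68)):print('plate',P(*c,.012))
print('block c',[P(*c,.02) for c in((345,318),(348,447),(477,443),(473,313))])
from scipy.spatial.transform import Rotation as R
print(R.from_quat(env.sense()['ee_rot']).as_matrix())
W=load('wrist0');s0=env.sense();M=R.from_quat(s0['ee_rot']).as_matrix()
c=-W['view'][:3,:3].T@W['view'][:3,3];print('cam in tool',M.T@(c-s0['position']),M.T@W['view'][2,:3])
```

```text
tall head top [0.59500432 0.26484132 0.08216704] foot [0.59359379 0.26318037 0.012     ]
short [0.43155865 0.26661143 0.05655812]
pocket [0.45140516 0.01764574 0.01942045]
grip top [0.62519767 0.01307565 0.1511893 ]
pills [0.76083214 0.15891237 0.075     ]
plate [0.66390772 0.04567728 0.012     ]
plate [0.57576629 0.03900162 0.012     ]
plate [ 0.59539223 -0.22785277  0.012     ]
plate [ 0.68298798 -0.22249573  0.012     ]
block c [array([0.49418201, 0.06429482, 0.02      ]), array([0.40301531, 0.05952409, 0.02      ]), array([ 0.40734647, -0.03177432,  0.02      ]), array([ 0.49924611, -0.02728977,  0.02      ])]
[[-9.29842847e-01  3.67956493e-01 -5.46228397e-04]
 [ 3.67956831e-01  9.29842553e-01 -7.73388913e-04]
 [ 2.23332935e-04 -9.20118619e-04 -9.99999552e-01]]
cam in tool [ 6.57893360e-02 -8.94864465e-05 -1.43073975e-01] [-0.26315066 -0.00107711  0.96475415]
```

```bash
cat >> h.py <<'E'
from scipy.spatial.transform import Rotation as Ro
def quat(deg): return (Ro.from_euler('z',deg,degrees=True)*Ro.from_euler('x',180,degrees=True)).as_quat()
def best(p,degs):
    q=np.array(env.sense()['joints']); o=[]
    for g in degs:
        j=env.ik(p,quat(g))
        if j is not None: o.append((np.abs(np.array(j)-q).max(),g,np.round(j,2)))
    return sorted(o,key=lambda a:a[0])
E
python3 - <<'E'
from h import *
# viewer yaw ~ +4.3deg; mirror normal rest ~ -95.7, tool y along normal => phi = -95.7+90 or +180
for n,p,g in (('marker',[.594,.264,.06],range(-180,180,30)),('block',[.451,.0176,.07],range(-180,180,30)),('grip',[.625,.013,.13],[-6,174,-41,139]),('view',[.53,0.02,.32],range(-180,180,30))):
    print(n); [print('  ',round(a,2),b,c) for a,b,c in best(p,g)]
E
```

```text
marker
   0.73 90 [ 0.24  0.75  1.27 -0.    1.12  0.24]
   0.73 120 [ 0.24  0.75  1.27  0.    1.12 -0.29]
   0.73 150 [ 0.24  0.75  1.27  0.    1.12 -0.81]
   0.99 60 [ 0.24  0.75  1.27 -0.    1.12  0.76]
   1.11 -180 [ 0.24  0.75  1.27  0.    1.12 -1.33]
   1.51 30 [ 0.24  0.75  1.27 -0.    1.12  1.29]
   1.63 -150 [ 0.24  0.75  1.27  0.    1.12 -1.86]
   2.03 0 [ 0.24  0.75  1.27 -0.    1.12  1.81]
   2.16 -120 [ 0.24  0.75  1.27  0.    1.12 -2.38]
   2.56 -30 [ 0.24  0.75  1.27 -0.    1.12  2.33]
   3.08 -60 [ 0.24  0.75  1.27 -0.    1.12  2.86]
block
   1.19 30 [-0.22  0.37  1.9  -0.    0.87  0.83]
   1.19 60 [-0.22  0.37  1.9  -0.    0.87  0.3 ]
   1.19 90 [-0.22  0.37  1.9  -0.    0.87 -0.22]
   1.19 120 [-0.22  0.37  1.9   0.    0.87 -0.75]
   1.19 150 [-0.22  0.37  1.9   0.    0.87 -1.27]
   1.57 -180 [-0.22  0.37  1.9   0.    0.87 -1.79]
   1.57 0 [-0.22  0.37  1.9  -0.    0.87  1.35]
   2.09 -150 [-0.22  0.37  1.9   0.    0.87 -2.32]
   2.1 -30 [-0.22  0.37  1.9  -0.    0.87  1.87]
   2.62 -120 [-0.22  0.37  1.9  -0.    0.87 -2.84]
   2.62 -60 [-0.22  0.37  1.9  -0.    0.87  2.4 ]
grip
   1.14 139 [-0.17  0.62  1.3   0.    1.22 -1.02]
   1.41 174 [-0.17  0.62  1.3   0.    1.22 -1.63]
   1.73 -6 [-0.17  0.62  1.3  -0.    1.22  1.51]
   2.34 -41 [-0.17  0.62  1.3  -0.    1.22  2.12]
view
   1.15 30 [-0.18  0.28  1.31 -0.    1.55  0.86]
   1.15 60 [-0.18  0.28  1.31 -0.    1.55  0.34]
   1.15 90 [-0.18  0.28  1.31  0.    1.55 -0.18]
   1.15 120 [-0.18  0.28  1.31  0.    1.55 -0.71]
   1.15 150 [-0.18  0.28  1.31  0.    1.55 -1.23]
   1.53 -180 [-0.18  0.28  1.31  0.    1.55 -1.75]
   1.61 0 [-0.18  0.28  1.31 -0.    1.55  1.39]
   2.05 -150 [-0.18  0.28  1.31  0.    1.55 -2.28]
   2.13 -30 [-0.18  0.28  1.31 -0.    1.55  1.91]
   2.58 -120 [-0.18  0.28  1.31  0.    1.55 -2.8 ]
   2.66 -60 [-0.18  0.28  1.31 -0.    1.55  2.43]
```

Run:
```python
from h import *
env.reach([.54,.03,.32],quat(174)); snap('wrist','wA')
env.movel([.54,.20,.32],velocity=.3); snap('wrist','wB')
print(env.sense()['clock'])
a=cv2.imread('pics/wA.png');b=cv2.imread('pics/wB.png')
cv2.imwrite('pics/AB.png',np.vstack([cv2.resize(x,(480,300)) for x in(a,b)]))
```

```text
3.0583
```

View pics/AB.png

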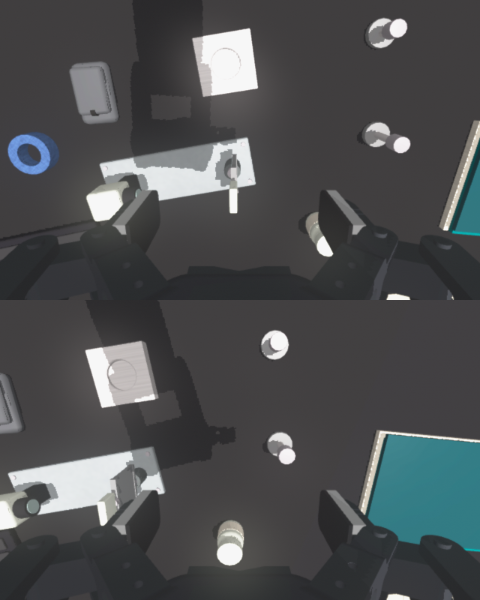

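The wrist pictures (A top, B bottom), in full-resolution pixels: block at A (300,83) and B (162,98), plate corners at A (331,184), (341,245), (133,218), and the tall post's head at A (535,193) and B (383,208). Now subpixel measurement.

```bash
python3 - <<'E'
from h import *
A,B,T,S=[load(x) for x in('wA','wB','top0','scene0')]
def sub(d,pts,w=4):
    g=cv2.cvtColor(d['frame'],cv2.COLOR_RGB2GRAY)
    return cv2.cornerSubPix(g,np.float32(pts).reshape(-1,1,2),(w,w),(-1,-1),(3,40,.01)).reshape(-1,2)
def blob(d,u,v,th,r=22):
    g=cv2.cvtColor(d['frame'],cv2.COLOR_RGB2GRAY); u0,v0=max(0,int(u-r)),max(0,int(v-r)); c=g[v0:int(v+r),u0:int(u+r)]
    n,l,st,ce=cv2.connectedComponentsWithStats((c>th).astype(np.uint8))
    i=1+np.argmin(np.linalg.norm(ce[1:]+[u0,v0]-[u,v],axis=1)); return ce[i]+[u0,v0],st[i]
for n,d,pts in(('A',A,[(535,193),(531,37)]),('B',B,[(383,208),(370,57)])):
    for p in pts: print(n,p,*[(th,blob(d,*p,th)[0].round(1),blob(d,*p,th)[1][2:]) for th in(190,210,230)])
for n,d,pts in(('A',A,[(257,51),(333,38),(343,116),(270,128)]),('B',B,[(114,65),(195,56),(209,131),(127,142)])):
    q=sub(d,pts); w=np.array([plane(d,*x,.02) for x in q]); print(n,'block',q.round(1).tolist(),w.round(4).tolist(),w.mean(0).round(4))
for n,d,pts in(('A',A,[(331,184),(341,245),(133,218)]),('B',B,[(205,197),(218,256),(12,232)]),('T',T,[(294.5,166.5),(296,202.5),(407,196.5),(405,160.5)])):
    q=sub(d,pts,3); w=np.array([plane(d,*x,.012) for x in q]); print(n,'plate',q.round(1).tolist(),w.round(4).tolist())
E
python3 - <<'E'
import cv2
import numpy as np
a=cv2.imread('pics/wA.png')[130:330,240:580];b=cv2.imread('pics/wB.png')[150:350,100:440]
cv2.imwrite('pics/z.png',np.vstack([cv2.resize(c,(510,300),interpolation=cv2.INTER_CUBIC) for c in(a,b)]))
E
```

```text
A (535, 193) (190, array([535.4, 192.9]), array([ 22,  21, 356], dtype=int32)) (210, array([535.3, 192.8]), array([ 22,  21, 346], dtype=int32)) (230, array([535.5, 192.7]), array([ 21,  20, 317], dtype=int32))
A (531, 37) (190, array([530.8,  37.2]), array([ 23,  25, 435], dtype=int32)) (210, array([530.7,  37. ]), array([ 22,  24, 412], dtype=int32)) (230, array([530.7,  37.1]), array([ 22,  23, 398], dtype=int32))
B (383, 208) (190, array([382.3, 208. ]), array([ 22,  21, 349], dtype=int32)) (210, array([382.5, 208. ]), array([ 22,  21, 335], dtype=int32)) (230, array([382.5, 207.9]), array([ 20,  19, 309], dtype=int32))
B (370, 57) (190, array([369.4,  57.7]), array([ 36,  38, 772], dtype=int32)) (210, array([369.4,  57.7]), array([ 36,  38, 750], dtype=int32)) (230, array([369.7,  57.5]), array([ 34,  37, 686], dtype=int32))
A block [[255.8000030517578, 50.70000076293945], [332.5, 37.20000076293945], [343.5, 117.19999694824219], [270.5, 128.60000610351562]] [[0.4086, -0.0294, 0.02], [0.4036, 0.0607, 0.02], [0.4943, 0.0656, 0.02], [0.4987, -0.0248, 0.02]] [0.4513 0.018  0.02  ]
B
[... 197 characters left out ...]
 0.02], [0.4968, -0.0396, 0.02]] [0.4516 0.0161 0.02  ]
A plate [[329.5, 183.3000030517578], [340.6000061035156, 244.8000030517578], [132.39999389648438, 218.39999389648438]] [[0.5765, 0.0408, 0.012], [0.6637, 0.0476, 0.012], [0.597, -0.2263, 0.012]]
B plate [[203.60000610351562, 195.3000030517578], [218.89999389648438, 257.0], [10.100000381469727, 231.10000610351562]] [[0.5754, 0.0433, 0.012], [0.6642, 0.0478, 0.012], [0.5974, -0.2266, 0.012]]
T plate [[294.20001220703125, 166.39999389648438], [295.70001220703125, 202.1999969482422], [407.20001220703125, 195.6999969482422], [404.5, 160.0]] [[0.6637, 0.0457, 0.012], [0.5761, 0.0399, 0.012], [0.5962, -0.2277, 0.012], [0.6837, -0.2217, 0.012]]
```

View pics/z.png

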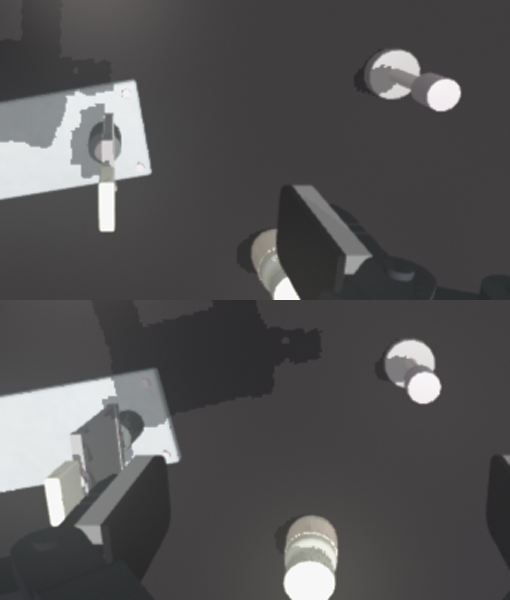

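The zoom shows the bar's top edge-on in A (about z.png (107,207)), and the tall post clear of everything. Now I'll grasp the post.

Run:
```python
from h import *
A,B,T,S=[load(x) for x in('wA','wB','top0','scene0')]
rs=[ray(A,535.4,192.8),ray(B,382.4,208)]
print('head AB',tri(*rs),'A@84',plane(A,535.4,192.8,.084),'B@84',plane(B,382.4,208,.084))
h=(plane(A,535.4,192.8,.084)+plane(B,382.4,208,.084))/2
# foot in A crop z.png (393,74)/1.5+(240,130)
print('foot A',plane(A,240+393/1.5,130+74/1.5,.010),'B',plane(B,100+410/1.5,150+63/1.5,.010))
env.reach([h[0],h[1],.16],quat(150)); d=snap('wrist','wC')
print(proj(d,[*h[:2],.084]))
g=cv2.cvtColor(d['frame'],cv2.COLOR_RGB2GRAY)
n,l,st,ce=cv2.connectedComponentsWithStats((g>200).astype(np.uint8))
for i in range(1,n):
    if st[i][4]>150: print(ce[i],st[i],plane(d,*ce[i],.084))
```

```text
head AB [0.59450742 0.26506488 0.08364985] A@84 [0.59440061 0.26485539 0.084     ] B@84 [0.59439263 0.26501058 0.084     ]
foot A [0.59499798 0.2649753  0.01      ] B [0.59460361 0.26584018 0.01      ]
[319.1626238  205.82871658]
[214.24290221  10.43953733] [184   0  57  25 951] [0.46557205 0.27107012 0.084     ]
[537.42357513 160.25971503] [ 503   22  137  275 4632] [0.63703562 0.39820935 0.084     ]
[ 21.71314258 183.07153249] [   0  118   66  122 4124] [0.48653009 0.1084435  0.084     ]
[320.05762305 187.83233293] [ 294  156   51   68 2499] [0.58429138 0.27142258 0.084     ]
[176.12987013 272.03246753] [158 255  32  38 154] [0.58633857 0.15670381 0.084     ]
[453.21306818 267.52272727] [437 254  35  33 352] [0.67805155 0.32213335 0.084     ]
[ 92.51440922 305.44020173] [  57  283   64   42 1388] [0.57791103 0.0905657  0.084     ]
[312.91358025 355.12345679] [296 350  34  11 243] [0.69101304 0.2039101  0.084     ]
```

View pics/wC.png

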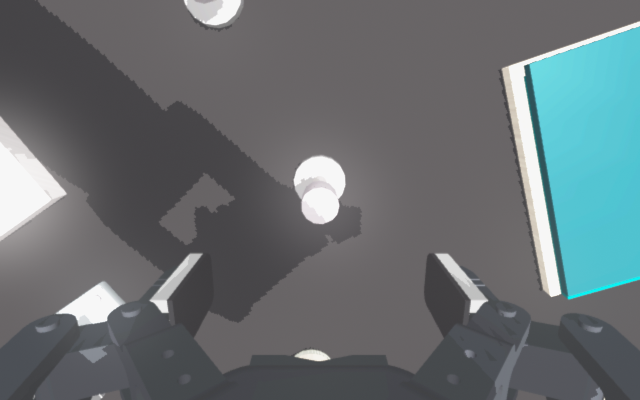

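Picture wC shows the tall post's head at (320,206), against a prediction of (319,206). It's well centred between the fingers. Next: grasp, lift and place with a force guard.

Run:
```python
from h import *
h=[.5944,.2650]; b=[.4514,.0179]
env.movel([*h,.055],velocity=.12); env.close_gripper(effort=40)
s=env.sense(); print(s['finger_gap'],s['gripper_force'],s['position'])
env.movel([*h,.14],velocity=.15); print(env.sense()['contact_force'])
env.reach([*b,.11],quat(150)); env.movel([*b,.08],velocity=.08)
g=env.movel([*b,.0635],velocity=.03,guard=6); s=env.sense(); print(g,s['position'],s['contact_force'],s['clock'])
```

```text
0.27747554499128585 39.15073335170746 [0.59452782 0.26511415 0.05527444]
[ 0.79535115  0.78129812 -1.75054617]
True [0.45159404 0.01792932 0.06716807] [0.30950156 0.42469846 5.81116076] 8.2833
```

Contact came at z = 0.0672, which matches the seated height (resting on the rim would give 0.075). Release, retreat and check.

Run:
```python
from h import *
env.release(); env.movel([.4514,.0179,.16],velocity=.15)
env.reach([.53,.01,.30],quat(174)); d=snap('wrist','wD'); T=snap('top','top1'); S=snap('scene','scene1')
print(env.sense()['clock'])
for n,x in(('W',d),('T',T),('S',S)): print(n,proj(x,[.4514,.0179,.096]),proj(x,[.4514,.0179,.02]))
a=d['frame'][0:230,180:520][:,:,::-1]; s=S['frame'][100:240,270:420][:,:,::-1];t=T['frame'][150:290,270:420][:,:,::-1]
cv2.imwrite('pics/D.png',np.hstack([cv2.resize(a,(444,300),interpolation=2),np.vstack([cv2.resize(x,(321,300),interpolation=2) for x in(s,t)])[:300],cv2.resize(t,(20,300))])) if 0 else cv2.imwrite('pics/D.png',np.vstack([cv2.resize(a,(642,434))[:290],np.hstack([cv2.resize(x,(321,300),interpolation=2) for x in(s,t)])]))
```

```text
10.5083
W [318.38533239  89.61549607] [318.43534763  92.24170079]
T [301.47830982 253.73533916] [303.39190775 254.56258892]
S [317.98112458 137.93501252] [317.90646772 157.03299446]
```

View pics/D.png

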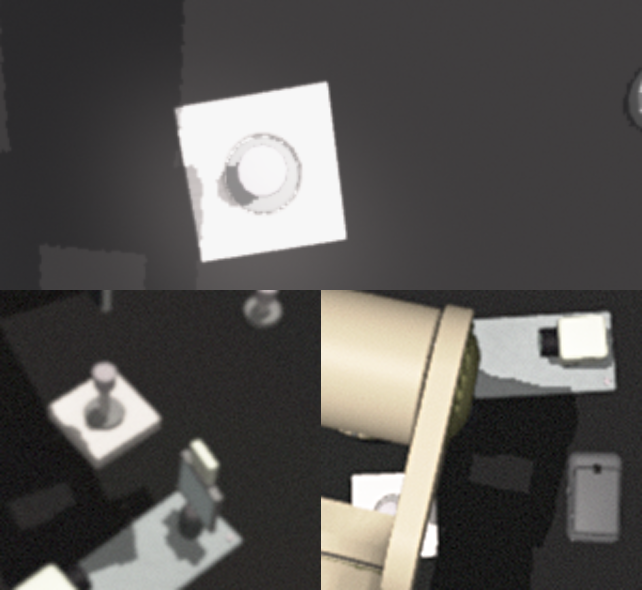

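Picture D shows the post upright and down in the pocket. Its head is at wrist pixel (319,90), against a predicted (318,90). Now I'll take close wrist views of the bar from two places.

Run:
```python
from h import *
def bar(d,f):
    g=cv2.cvtColor(d['frame'],cv2.COLOR_RGB2GRAY); u,v=proj(d,[.623,.0132,.156]); m=(g>225).astype(np.uint8)
    n,l,st,ce=cv2.connectedComponentsWithStats(m)
    k=[i for i in range(1,n) if st[i][4]>200]; i=min(k,key=lambda i:np.hypot(*(ce[i]-[u,v])))
    r=cv2.minAreaRect(np.argwhere(l==i)[:,::-1].astype(np.float32)); box=cv2.boxPoints(r)
    print(f,'pred',(u,v),'c',ce[i],'rect',r); print(np.array([plane(d,*p,.156) for p in box]).round(4).tolist(),plane(d,*ce[i],.156))
    return ray(d,*r[0])
env.reach([.623,.0132,.24],quat(174.3)); a=snap('wrist','wE')
env.movel([.60,.05,.24],velocity=.2); b=snap('wrist','wF')
print(tri(bar(a,'E'),bar(b,'F')),env.sense()['clock'])
cv2.imwrite('pics/EF.png',np.hstack([cv2.resize(x['frame'][100:400,140:480],None,fx=1.15,fy=1.15)[:,:,::-1] for x in(a,b)]))
```

```text
E pred (np.float64(319.0425241732064), np.float64(206.22500282043433)) c [322.07920792 192.        ] rect ((321.5, 192.5), (19.0, 11.0), 90.0)
[[0.6071, 0.0128, 0.156], [0.6078, 0.0199, 0.156], [0.6206, 0.0187, 0.156], [0.6199, 0.0115, 0.156]] [0.61350842 0.01615386 0.156     ]
F pred (np.float64(268.92774383339463), np.float64(241.54448209673438)) c [304.47642276 215.38373984] rect ((303.4624328613281, 213.50576782226562), (25.469579696655273, 30.715553283691406), 81.25383758544922)
[[0.5968, 0.0286, 0.156], [0.5956, 0.0491, 0.156], [0.6136, 0.05, 0.156], [0.6149, 0.029, 0.156]] [0.60653328 0.03973156 0.156     ]
[ 0.6830336   0.01523918 -0.10606577] 11.4917
```

View pics/EF.png

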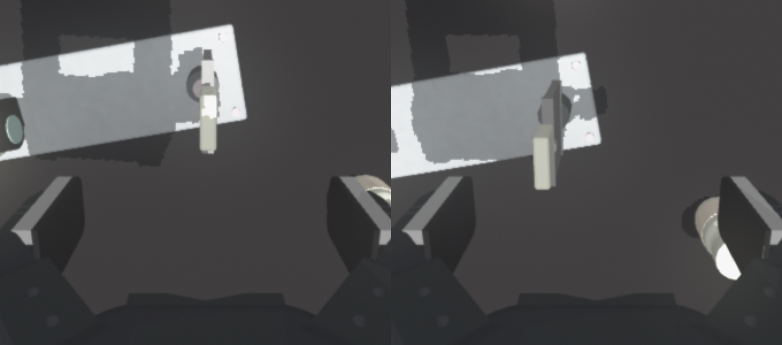

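In EF the cream bar is partly shaded: E at full-resolution roughly (321,205), F at about (272,237). It appears slightly to the right of the prediction in E. I'll segment it by its cream tint instead.

Run:
```python
from h import *
out=[]
for f in('wE','wF'):
    d=load(f);im=d['frame'].astype(int);u,v=map(int,proj(d,[.623,.0132,.156]))
    c=im[v-60:v+50,u-30:u+31]
    print(f,u,v); print('col',[tuple(c[60+k,30].tolist()) for k in range(-55,45,7)]); print('row',[tuple(c[66,30+k].tolist()) for k in range(-14,17,2)])
    m=((c[...,0]-c[...,2]>12)&(c[...,0]>120)).astype(np.uint8)
    n,l,st,ce=cv2.connectedComponentsWithStats(m);i=1+np.argmax(st[1:,4])
    P=np.argwhere(l==i)[:,::-1].astype(np.float32)+[u-30,v-60]
    r=cv2.minAreaRect(P.astype(np.float32));print(st[i],r)
    for row in range(v-40,v+50,5):
        x=P[P[:,1]==row][:,0]
        if len(x): print(row,x.min(),x.max(),end=' | ')
    print()
```

```text
wE 319 206
col [(118, 118, 118), (224, 223, 222), (223, 222, 221), (142, 140, 142), (158, 160, 151), (247, 247, 247), (247, 247, 247), (216, 217, 205), (196, 198, 186), (195, 196, 185), (195, 196, 184), (194, 196, 184), (71, 69, 70), (69, 67, 68), (69, 67, 67)]
row [(94, 96, 96), (88, 87, 88), (78, 77, 78), (75, 74, 75), (107, 108, 103), (185, 186, 175), (195, 196, 185), (195, 197, 185), (195, 196, 185), (195, 196, 185), (194, 195, 184), (170, 171, 161), (78, 78, 77), (75, 74, 75), (75, 74, 74), (75, 74, 74)]
[27 55  1  1  1] ((316.0, 201.0), (0.0, 0.0), 0.0)
201 316.0 316.0 | 
wF 268 241
col [(142, 146, 147), (139, 142, 145), (95, 98, 98), (138, 142, 143), (148, 149, 141), (195, 196, 185), (199, 201, 188), (199, 200, 188), (199, 200, 188), (198, 200, 188), (198, 199, 187), (192, 194, 182), (70, 68, 69), (69, 67, 68), (69, 67, 68)]
row [(72, 71, 71), (72, 71, 71), (72, 71, 71), (72, 70, 71), (73, 71, 72), (142, 142, 134), (196, 198, 185), (199, 200, 188), (198, 200, 188), (198, 200, 188), (199, 200, 188), (186, 188, 177), (137, 137, 130), (127, 128, 121), (112, 114, 109), (83, 83, 83)]Traceback (most recent call last):
  File "<stdin>", line 8, in <module>
    return _wrapfunc(a, 'argmax', axis=axis, out=out, **kwds)
    return bound(*args, **kwds)
ValueError: attempt to get argmax of an empty sequence
```

Run:
```python
from h import *
rs=[]
for f in('wE','wF'):
    d=load(f);g=cv2.cvtColor(d['frame'],cv2.COLOR_RGB2GRAY);u,v=map(int,proj(d,[.623,.0132,.156]))
    m=np.zeros_like(g);y0=v-26;m[y0:v+50,u-16:u+18]=(g[y0:v+50,u-16:u+18]>168)
    n,l,st,ce=cv2.connectedComponentsWithStats(m);i=1+np.argmax(st[1:,4])
    P=np.argwhere(l==i)[:,::-1].astype(np.float32);r=cv2.minAreaRect(P);w=np.array([plane(d,*p,.156) for p in cv2.boxPoints(r)])
    print(f,st[i],r,'centre',plane(d,*r[0],.156).round(4),'cent',plane(d,*ce[i],.156).round(4));print(w.round(4).tolist())
    print([(y,P[P[:,1]==y][:,0].min(),P[P[:,1]==y][:,0].max()) for y in range(v-26,v+45,6) if (P[:,1]==y).any()])
    rs.append(ray(d,*r[0]))
print(tri(*rs))
```

```text
wE [303 180  34  53 935] ((320.86639404296875, 202.77040100097656), (30.39192008972168, 53.734901428222656), 22.932100296020508) centre [0.6207 0.0146 0.156 ] cent [0.6211 0.0158 0.156 ]
[[0.6322, -0.003, 0.156], [0.6, 0.0144, 0.156], [0.6096, 0.0318, 0.156], [0.6425, 0.0149, 0.156]]
[(180, np.float32(330.0), np.float32(336.0)), (186, np.float32(314.0), np.float32(336.0)), (192, np.float32(314.0), np.float32(336.0)), (198, np.float32(314.0), np.float32(336.0)), (204, np.float32(314.0), np.float32(336.0)), (210, np.float32(303.0), np.float32(327.0)), (216, np.float32(315.0), np.float32(327.0)), (222, np.float32(315.0), np.float32(326.0)), (228, np.float32(315.0), np.float32(326.0))]
wF [264 220  14  44 567] ((270.5, 241.5), (43.0, 13.0), 90.0) centre [0.6231 0.0143 0.156 ] cent [0.623  0.0143 0.156 ]
[[0.6071, 0.012, 0.156], [0.608, 0.0208, 0.156], [0.6396, 0.0167, 0.156], [0.6387, 0.0076, 0.156]]
[(221, np.float32(264.0), np.float32(276.0)), (227, np.float32(264.0), np.float32(276.0)), (233, np.float32(264.0), np.float32(276.0)), (239, np.float32(264.0), np.float32(276.0)), (245, np.float32(265.0), np.float32(277.0)), (251, np.float32(265.0), np.float32(277.0)), (257, np.float32(265.0), np.float32(277.0)), (263, np.float32(266.0), np.float32(276.0))]
[0.61936168 0.01526291 0.16357148]
```

Both views agree: the bar top is at about (0.623, 0.014), height 0.156. Grasp it and turn.

```bash
cat >> h.py <<'E'
AX=np.array([.6226,.0098]); VY=4.30; POST=np.array([.4514,.0182])
def pose(q,z=.130):
    n=np.radians(-100+VY-q); return [*(AX-.004*np.array([np.cos(n),np.sin(n)])),z],quat(170+VY-q)
d_=POST-AX; Q=(-110-(np.degrees(np.arctan2(d_[1],d_[0]))-360-VY))/2
def yawq():
    M=Ro.from_quat(env.sense()['ee_rot']).as_matrix(); return 170+VY-np.degrees(np.arctan2(M[1,0],M[0,0]))
E
python3 - <<'E'
from h import *
print('Q',Q)
p,o=pose(0); env.reach([*p[:2],.22],o); g=env.movel(p,velocity=.1,guard=8); print(g)
env.close_gripper(effort=60); s=env.sense(); print(s['finger_gap'],s['gripper_force'],s['contact_force'],s['ft_torque'],s['position'],yawq())
for q in np.linspace(0,Q,9)[1:]:
    p,o=pose(q); env.movel(p,velocity=.02 if 0 else .01,frame=o)
env.hold(.5); s=env.sense(); print(s['clock'],s['position'],p,yawq(),s['contact_force'],s['ft_torque'],s['gripper_force'],s['finger_gap'])
a=snap('wrist','wG');S=snap('scene','scene2');b=S['frame'][100:300,250:450]
cv2.imwrite('pics/G.png',np.hstack([cv2.resize(a['frame'][100:400,140:480],(454,400)),cv2.resize(b,(340,400))[:, :340]])[:,:,::-1])
E
```

```text
Q 38.55449441451809
False
0.09914642320243958 59.372127056121826 [0.10504484 5.23931803 2.10601974] [ 0.78351005 -0.01092982  0.03834307] [0.62308235 0.01456908 0.13022156] -0.019954190658836524
16.025 [0.62552744 0.01357423 0.13026488] [np.float64(0.6253913865843567), np.float64(0.012664988819642056), 0.13] 38.52055138685725 [-0.70242879  5.46667172  2.30761073] [ 0.86831991 -0.02539554  0.07139853] 59.32200372219086 0.10353081163224098
```

View pics/G.png

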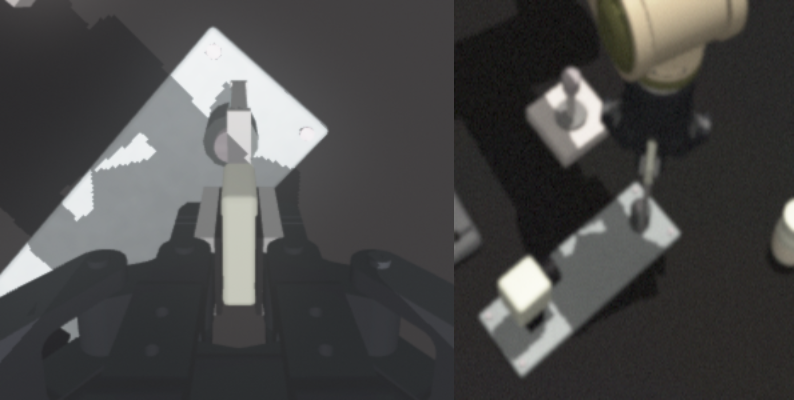

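Picture G shows the bar pinched parallel to the pads, with the fingers clear of the glass and the post still upright. The 5 N side force and 0.9 mm offset put the axis at y ≈ 0.0107. I'll recentre with a small correction, check the lens direction, then hand in if all is steady.

```bash
sed -i 's/^AX=.*POST/AX=np.array([.6227,.0107]); VY=4.30; POST/' h.py
python3 - <<'E'
from h import *
E=load('wE'); l=plane(E,140+14/1.15,100+128/1.15,.084); v=AX-l[:2]; print('lens',l,'bearing',np.degrees(np.arctan2(v[1],v[0]))-90,np.hypot(*v))
p,o=pose(Q); env.movel(p,velocity=.01,frame=o); env.hold(1)
s=env.sense(); print('Q',Q,yawq(),s['position'],s['contact_force'],s['ft_torque'],s['gripper_force'],s['clock'],np.abs(s['qvel']).max())
d=snap('top','top2'); S=snap('scene','scene3')
for n,a,b in(('top','top0','top2'),('scene','scene0','scene3')):
    pass
# head of seated post in scene view, triangulated against plane z=.096
g=cv2.cvtColor(S['frame'],cv2.COLOR_RGB2GRAY); print('head pred',proj(S,[.4515,.0182,.096])); cv2.imwrite('pics/fin.png',cv2.resize(S['frame'][80:240,260:460],(800,600*800//750),interpolation=2)[:600,:,::-1])
E
```

```text
lens [ 0.63388078 -0.13538     0.084     ] bearing 4.3768131374175 0.14650725891470257
Q 38.40348534954619 38.404481321197466 [0.62551391 0.01365843 0.13019652] [-1.30794239  2.91938153  3.99954136] [0.42463245 0.34716167 0.07951325] 59.835246205329895 17.375 0.001691362327312846
head pred [318.11342503 137.90392222]
```

The lens bearing (4.38°, 146 mm) confirms the viewer's heading. The mirror is steady at the target angle with low forces, so I'm handing in.

```bash
python3 -c "
from h import *
print(env.hand_in())"
```

```text
the job is handed in; nothing more can be done
None
```

The tall post stands released in the pocket, the mirror is held steadily at 38.4° so its sight line points at the post's head by my measurements (I had no view through the little camera), and the job was handed in at about 17 s with no verdict returned.

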